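# Move the plug-in relays to the new rack in order

## Robot

A 6-joint arm with a two-finger parallel gripper is mounted at the origin on the work surface. World frame = base frame: x ahead of the robot, y to its left, z up, the work surface at z = 0. Lengths are in m, angles in rad, forces in N, time in s.
With the tool pointing down it reaches from about 0.3 to 0.85 m from the base axis. Payload 4.2 kg.
Tool frame: the origin (TCP) lies between the finger pads; the fingertips stand 14 mm ahead of it and the grasp point (between the pads) lies 5 mm behind it; z points along the fingers, x is the direction in which the jaws open and shut, and the axes are right-handed (so a half turn about z gives the same grasp; the last joint's range is limited). The gripper opens to 91 mm and grips with 3 to 60 N. Pads are 32 mm wide; open, the fingers measure 118 mm over their backs; the gripper's body (76 mm by 178 mm) begins 60 mm behind the grasp point.
Start: joints at [-1.2, 0.32, 1.565, -0, 1.257, -0.02], TCP at [0.219, -0.532, 0.228] pointing down, gripper open.
Joint ranges: [-3.11, 3.11], [-0.84, 2.01], [0.21, 2.61], [-1.34, 4.49], [0.05, 2.63], [-2.56, 2.56]. Speed limits (rad/s): [2.57, 2.57, 3.14, 3.14, 3.14, 3.14].

## Interface

Orientations are given as a unit quaternion [x, y, z, w].
In Python, from station import read_state, get_image, hand_in gives the robot as it stands. The module is installed in compiled form; this text tells all that it offers.
- The arm moves only by the shell command python3 -m handwheel 'ROWS' [FORCE]. ROWS is JSON, a list of rows, each a list of 3 entries, a list of its own where there are three numbers: the opening, from 0 (shut) to 1 (fully open), then the shift along the world's x, y, z in cm, then the turn about the world's z in degrees. In form: [[jaw, [x, y, z], spin], ...]. A call has 1 to 20 rows; each row is the pose to reach, as a shift and turn from the pose commanded when the call began; what a row does not reach only later rows make up. A row lasts 1/10 s, in which the tool goes at most 50 mm and 8.59 degrees, less where a joint would pass 70% of its speed; a pose out of reach is approached as far as the arm can. A call with a gripper value outside its range is refused whole. The fingers move at their own pace and stop on an object; FORCE is the grip in N (left out, the last holds). Time passes only in rows, so rows that repeat a pose let the fingers close. It gives the time, the measured TCP pose, the force and the opening at its end, in the units of the state.
- read_state(): the state, without advancing time (a new reading comes with each control period).
- get_image(name): name is "scene" or "top"; returns a dict with "image" (384x512x3 uint8, blue, green, red), "z_map" (384x512 float32, m along the optical axis (not along the pixel's ray), 0 where there is no reading), "fov_y" (degrees; the focal length in pixels is half the picture's height over the tangent of half this angle, whatever the lens; pixels are square), "cx", "cy" (the principal point, pixels), "dist_coeffs" ([k1, k2, p1, p2, k3] as OpenCV has them; the pictures are not rectified), "eye" and "attitude" of the camera in the world. Camera axes: x right, y down, z forward; pixel columns grow to the right and rows downward; lengths in m; the calibration is good to about 2 mm. A picture is of the moment at which its call begins.
- hand_in(): hands the job in, once; it reports no verdict.
The state is a dict: "clock": time; "joints": joint angles; "qvel": joint speeds; "tau": joint torques, N m; "tool_pos": TCP position; "tcp_rot": TCP orientation; "wrist_force": force on the tool from outside, world axes, zero at the start; "wrist_torque": the same for the moment, N m; "grip_width": finger opening in m.
Only numpy, scipy, OpenCV 4.12 (cv2) and the standard library are available. Lean on these libraries where they do the work, as an engineer would, in place of code of your own. Each camera call takes 0.05 s, during which the arm holds its last target. There are 200 camera calls.

## Task

Move the four plug-in relays from the old row of black cells into the empty aluminium rack, one to a cell, keeping their order as counted from the terminal block: the relay that stands next to the old row's black terminal block goes into the cell next to the new rack's terminal block, the one beside it into the next cell, and so on. Set each one down upright on the floor of its cell without dropping it or tipping it over, and let go.

Things in the scene. Friction and masses are not known exactly. Their poses are not given: they have to be found in the camera images.
- cube_relay: plain relay: a grey square block, flat top, 40 x 40 mm, 62 mm tall. Origin: centre of its underside. Starts upright in one cell of the old row (any place), within 5 mm of its centre, turned within 0.15 rad of the row, on the cell floor 6 mm above the table. 60-130 g. Grip across its x sides, 40-55 mm above its underside; about 24 mm free to each neighbour.
- timer_relay: timer relay: a grey square block 40 x 40 mm, 62 mm tall, with a black round dial 30 mm across and 10 mm high on top (72 mm in all). Origin: centre of its underside. Starts upright in one cell of the old row (any place), within 5 mm of its centre, turned within 0.15 rad of the row, on the cell floor 6 mm above the table. 60-130 g. Grip across its x sides, 40-55 mm above its underside; about 24 mm free to each neighbour.
- can_relay: can relay: a plain aluminium cylinder, 40 mm across, 62 mm tall. Origin: centre of its underside. Starts upright in one cell of the old row (any place), within 5 mm of its centre, turned within 0.15 rad of the row, on the cell floor 6 mm above the table. 60-130 g. Grip across its x sides, 40-55 mm above its underside; about 24 mm free to each neighbour.
- finned_relay: solid-state relay: a grey block 44 mm (its x) x 28 mm (its y), 50 mm tall, with upright aluminium fins along x on top of it, flush with its sides (62 mm in all). Origin: centre of its underside. Starts upright in one cell of the old row (any place), within 5 mm of its centre, turned within 0.15 rad of the row, on the cell floor 6 mm above the table. 60-130 g. Grip across its x sides, 40-55 mm above its underside; about 24 mm free to each neighbour.
- socket_cube: black open square cell of the old row where the plain relay starts; 64 x 64 mm, wall 3, rim 18, floor 6 mm above the table. Fixed. The four alike cells stand wall to wall (64 mm centre to centre) in shuffled places. Origin on the table under its centre; its y runs along the row roughly to the robot's left, x across it, away from the robot (at most 0.2 rad off).
- socket_timer: black open square cell of the old row where the timer relay starts; 64 x 64 mm, wall 3, rim 18, floor 6 mm above the table. Fixed. The four alike cells stand wall to wall (64 mm centre to centre) in shuffled places. Origin on the table under its centre; its y runs along the row roughly to the robot's left, x across it, away from the robot (at most 0.2 rad off).
- socket_can: black open square cell of the old row where the can relay starts; 64 x 64 mm, wall 3, rim 18, floor 6 mm above the table. Fixed. The four alike cells stand wall to wall (64 mm centre to centre) in shuffled places. Origin on the table under its centre; its y runs along the row roughly to the robot's left, x across it, away from the robot (at most 0.2 rad off).
- socket_finned: black open square cell of the old row where the solid-state relay starts; 64 x 64 mm, wall 3, rim 18, floor 6 mm above the table. Fixed. The four alike cells stand wall to wall (64 mm centre to centre) in shuffled places. Origin on the table under its centre; its y runs along the row roughly to the robot's left, x across it, away from the robot (at most 0.2 rad off).
- new_rack: new rack, empty: aluminium row of four cells, 64 (x) x 256 mm (y), rim 18 mm, openings 58 x 58 mm, floors 6 mm above the table; its own black terminal block (64 x 30, 36 mm tall) is fixed at its +y end. Fixed. Origin on the table under the row's centre; cell centres at y = +96, +32, -32, -96 mm; y to the robot's left, x away from it (0.2 rad at most). About 0.2 m before or behind the old row.
- old_block: black terminal block with brass screws, 64 x 30 mm, 36 mm tall, fixed against one end of the old row, either the robot's left or its right end; 48, 112, 176 and 240 mm from the centres of the row's cells (the other end has only a thin steel plate). Origin on the table under its centre.
There are look-alikes about, which are no part of the job. Leave any green, pink or purple look-alike of the finned_relay alone.

How it is judged:
At the end, for the whole second after the job is handed in: All four relays stand still and upright (0.1 rad) in the new rack, one to a cell, within 18 mm of its centre in x and y, underside within 4 mm of its floor; counted from the new rack's terminal block, in the order of the old row counted from its own (x of cube_relay in the frame of new_rack between -0.018 and 0.018 m and z of cube_relay in the frame of new_rack between 0.002 and 0.01 m and angle between each of cube_relay, timer_relay, can_relay, finned_relay's own z axis and vertical below 0.1 rad and linear speed of each of cube_relay, timer_relay, can_relay, finned_relay below 0.02 m/s and angular speed of each of cube_relay, timer_relay, can_relay, finned_relay below 0.2 rad/s and ((horizontal distance between socket_cube and old_block between 0.016 and 0.08 m and y of cube_relay in the frame of new_rack between 0.078 and 0.114 m) or (horizontal distance between socket_cube and old_block between 0.08 and 0.144 m and y of cube_relay in the frame of new_rack between 0.014 and 0.05 m) or (horizontal distance between socket_cube and old_block between 0.144 and 0.208 m and y of cube_relay in the frame of new_rack between -0.05 and -0.014 m) or (horizontal distance between socket_cube and old_block between 0.208 and 0.272 m and y of cube_relay in the frame of new_rack between -0.114 and -0.078 m)) and x of timer_relay in the frame of new_rack between -0.018 and 0.018 m and z of timer_relay in the frame of new_rack between 0.002 and 0.01 m and ((horizontal distance between socket_timer and old_block between 0.016 and 0.08 m and y of timer_relay in the frame of new_rack between 0.078 and 0.114 m) or (horizontal distance between socket_timer and old_block between 0.08 and 0.144 m and y of timer_relay in the frame of new_rack between 0.014 and 0.05 m) or (horizontal distance between socket_timer and old_block between 0.144 and 0.208 m and y of timer_relay in the frame of new_rack between -0.05 and -0.014 m) or (horizontal distance between socket_timer and old_block between 0.208 and 0.272 m and y of timer_relay in the frame of new_rack between -0.114 and -0.078 m)) and x of can_relay in the frame of new_rack between -0.018 and 0.018 m and z of can_relay in the frame of new_rack between 0.002 and 0.01 m and ((horizontal distance between socket_can and old_block between 0.016 and 0.08 m and y of can_relay in the frame of new_rack between 0.078 and 0.114 m) or (horizontal distance between socket_can and old_block between 0.08 and 0.144 m and y of can_relay in the frame of new_rack between 0.014 and 0.05 m) or (horizontal distance between socket_can and old_block between 0.144 and 0.208 m and y of can_relay in the frame of new_rack between -0.05 and -0.014 m) or (horizontal distance between socket_can and old_block between 0.208 and 0.272 m and y of can_relay in the frame of new_rack between -0.114 and -0.078 m)) and x of finned_relay in the frame of new_rack between -0.018 and 0.018 m and z of finned_relay in the frame of new_rack between 0.002 and 0.01 m and ((horizontal distance between socket_finned and old_block between 0.016 and 0.08 m and y of finned_relay in the frame of new_rack between 0.078 and 0.114 m) or (horizontal distance between socket_finned and old_block between 0.08 and 0.144 m and y of finned_relay in the frame of new_rack between 0.014 and 0.05 m) or (horizontal distance between socket_finned and old_block between 0.144 and 0.208 m and y of finned_relay in the frame of new_rack between -0.05 and -0.014 m) or (horizontal distance between socket_finned and old_block between 0.208 and 0.272 m and y of finned_relay in the frame of new_rack between -0.114 and -0.078 m))); the robot touches nothing.
It fails at once if a relay is tipped over (leans more than 40 degrees) (angle between any of cube_relay, timer_relay, can_relay, finned_relay's own z axis and vertical above 0.7 rad).
It fails at once if a relay is dropped (moves faster than 0.7 m/s while the fingers do not touch it, a fall of more than 25 mm) ((linear speed of cube_relay above 0.7 m/s and contact force between cube_relay and the fingers below 0.05 N) or (linear speed of timer_relay above 0.7 m/s and contact force between timer_relay and the fingers below 0.05 N) or (linear speed of can_relay above 0.7 m/s and contact force between can_relay and the fingers below 0.05 N) or (linear speed of finned_relay above 0.7 m/s and contact force between finned_relay and the fingers below 0.05 N)).
It also fails if it takes over 86 s, if anything falls off the work surface, if the arm or the gripper's body presses on something with over 40 N, if the wrist force passes 120 N, or if a joint passes its speed limit or range.

## Working session

There is one attempt and no reset: what is moved stays moved. The work goes in short steps, Python scripts to look and compute and a shell command to move; the robot and the scene stay as the last step left them, time stands still between calls to the robot, and variables do not carry over. Pictures are saved under pics/ and viewed, about 12 in all and at most 16, crops included, and the job is handed in when it is done.

```bash
mkdir -p pics; cat > h.py <<'E'
import numpy as np, cv2
from scipy.spatial.transform import Rotation as R
from station import read_state,get_image,hand_in
def K(d):
    h,w=d['image'].shape[:2]; f=h/2/np.tan(np.radians(d['fov_y'])/2)
    return np.array([[f,0,d['cx']],[0,f,d['cy']],[0,0,1]])
def att(d):
    a=np.array(d['attitude'],float); return R.from_quat(a).as_matrix() if a.size==4 else a.reshape(3,3)
def rays(d,px):
    u=cv2.undistortPoints(np.array(px,float).reshape(-1,1,2),K(d),np.array(d['dist_coeffs'],float)).reshape(-1,2)
    return np.c_[u,np.ones(len(u))]
def onplane(d,px,z):
    r=rays(d,px)@att(d).T; e=np.array(d['eye']); return e+r*((z-e[2])/r[:,2])[:,None]
def cloud(d):
    h,w=d['z_map'].shape; v,u=np.mgrid[:h,:w]
    p=rays(d,np.c_[u.ravel(),v.ravel()])*d['z_map'].reshape(-1,1)
    return (p@att(d).T+np.array(d['eye'])).reshape(h,w,3)
E
python3 - <<'E'
from h import *
for n in ['top','scene']:
    d=get_image(n); cv2.imwrite(f'pics/{n}0.png',d['image']); np.save(f'{n}0.npy',d,allow_pickle=True)
    print(n,d['eye'],d['attitude'],d['fov_y'],d['dist_coeffs'],(d['z_map']>0).mean())
print(read_state())
E
```

```text
top [ 0.50966883 -0.04431981  0.77775586] [ 0.71526052 -0.69645588  0.04675912 -0.03413475] 47.4923086101066 [-0.0368279  0.         0.         0.         0.       ] 0.9959360758463541
scene [ 1.06773745 -0.16005877  0.65742367] [ 0.73167973  0.60592258 -0.19782858 -0.24159151] 49.96942370601788 [-0.12981478  0.          0.          0.          0.        ] 0.9959157307942709
{'clock': 0.1, 'joints': array([-1.20000572e+00,  3.20237296e-01,  1.56556107e+00, -6.17753931e-06,
        1.25741833e+00, -2.00177185e-02]), 'qvel': array([-6.73782543e-05, -3.18256227e-03, -3.10930206e-03,  6.26497503e-04,
       -7.99879970e-04,  4.23385515e-04]), 'tau': array([-5.80706546e-04, -4.13332880e+01, -2.32509112e+01,  7.28117418e-02,
        4.21568099e-02, -3.97767246e-05]), 'tool_pos': array([ 0.21886854, -0.53124076,  0.22719742]), 'tcp_rot': array([ 8.30944275e-01, -5.56355059e-01, -6.67248167e-04, -4.62780003e-04]), 'wrist_force': array([-0.73088526, -0.39153192, -0.28562667]), 'wrist_torque': array([ 0.0451174 , -0.01818783,  0.02465463]), 'grip_width': 0.09092157109129444}
```

View pics/top0.png

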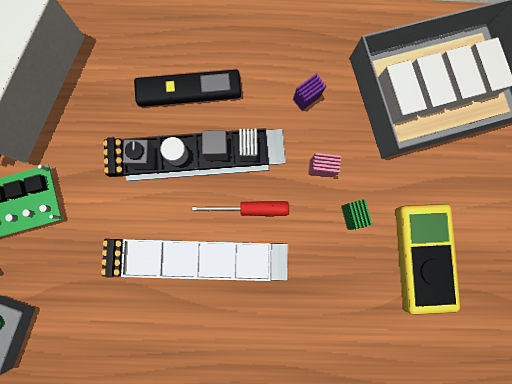

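View pics/scene0.png

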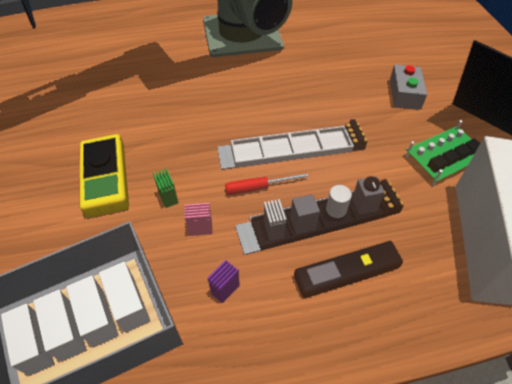

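The top view has +y to the left. The old row is at rows 130-175, with its block at the left end (112,157). Counting from the block, the order is timer (135,150), can (173,150), cube (213,143), finned (248,141). The new rack is at rows 240-280, block at (112,258), empty. Next I measure the poses from depth.

```bash
python3 - <<'E'
from h import *
d=np.load('top0.npy',allow_pickle=True).item(); P=cloud(d); Z=P[...,2]
hsv=cv2.cvtColor(d['image'],cv2.COLOR_BGR2HSV)
roi=np.zeros(Z.shape,bool); roi[120:185,100:290]=1
m=(roi&(Z>.058)&(Z<.085)).astype(np.uint8)
n,l,s,c=cv2.connectedComponentsWithStats(m)
for i in range(1,n):
    if s[i,4]<60: continue
    q=P[l==i]; t=q[q[:,2]>.064]
    b=cv2.minAreaRect((t[:,:2]*1000).astype(np.float32))
    print('relay',c[i].round(),s[i,4],'z',np.percentile(q[:,2],[5,50,95]).round(4),'rect mm',np.round(b[0],1),np.round(b[1],1),round(b[2],1))
# racks: pixels of height band; terminal blocks z~.036
for nm,(r0,r1) in {'old':(125,185),'new':(230,290)}.items():
    roi=np.zeros(Z.shape,bool); roi[r0:r1,95:295]=1
    k=(roi&(Z>.030)&(Z<.042)).astype(np.uint8); n,l,s,c=cv2.connectedComponentsWithStats(k)
    for i in range(1,n):
        if s[i,4]>100:
            q=P[l==i]; b=cv2.minAreaRect((q[:,:2]*1000).astype(np.float32)); print(nm,'block',c[i].round(),s[i,4],np.round(b[0],1),np.round(b[1],1),round(b[2],1),np.median(q[:,2]))
    k=roi&(Z>.014)&(Z<.022); k[:, :122]=0; k[:,272:]=0
    q=P[k]; b=cv2.minAreaRect((q[:,:2]*1000).astype(np.float32)); print(nm,'rim',len(q),np.round(b[0],1),np.round(b[1],1),round(b[2],1))
# new rack openings (floor)
roi=np.zeros(Z.shape,bool); roi[236:284,122:272]=1
k=(roi&(Z<.011)&(Z>.003)&(hsv[...,1]<60)).astype(np.uint8); n,l,s,c=cv2.connectedComponentsWithStats(k,connectivity=4)
for i in range(1,n):
    if s[i,4]>200: q=P[l==i]; b=cv2.minAreaRect((q[:,:2]*1000).astype(np.float32)); print('cell',c[i].round(),s[i,4],np.round(b[0],1),np.round(b[1],1),round(b[2],1),np.median(q[:,2]).round(4))
s=read_state(); print('tool x',R.from_quat(s['tcp_rot']).as_matrix()[:,0])
E
```

```text
relay [214. 142.] 584 z [0.0652 0.0674 0.0693] rect mm [669.9   6.4] [40.6 38.3] 1.8
relay [172. 149.] 441 z [0.0642 0.0673 0.0693] rect mm [657.1  74.3] [37.7 37.5] 46.9
relay [136. 151.] 628 z [0.0631 0.0687 0.0789] rect mm [650.9 135.4] [40.6 40.7] 2.3
old block [111. 155.] 289 [649.2 185. ] [64.3 12.6] 5.7 0.03532927128598007
old rim 1069 [664.2  44. ] [ 65.4 258.3] 6.0
new block [110. 258.] 309 [473.1 177.7] [63.7 14.8] 0.0 0.03506745055189542
new rim 1057 [473.4  34. ] [256.9  64.5] 90.0
cell [141. 258.] 1067 [473.4 129.9] [56.9 58.1] 89.5 0.0055
cell [178. 259.] 1047 [473.3  65.8] [56.1 58.1] 89.2 0.0054
cell [214. 260.] 1083 [473.3   1.9] [58.  57.9] 89.2 0.0054
cell [251. 261.] 1096 [473.2 -62.3] [58.5 57.9] 89.1 0.0055
tool x [ 0.38093721 -0.92459949 -0.00162383]
```

```bash
python3 - <<'E'
from h import *
d=np.load('top0.npy',allow_pickle=True).item(); P=cloud(d); Z=P[...,2]
m=np.zeros(Z.shape,bool); m[124:160,233:265]=1; m&=(Z>.05)&(Z<.075)
q=P[m]; b=cv2.minAreaRect((q[:,:2]*1000).astype(np.float32)); print(m.sum(),b,np.percentile(q[:,2],[5,50,95]))
E
python3 -m handwheel '[[0.8,[43.2,66.6,0],70],[0.8,[43.2,66.6,0],70],[0.8,[43.2,66.6,0],70],[0.8,[43.2,66.6,0],70],[0.8,[43.2,66.6,0],70],[0.8,[43.2,66.6,0],70],[0.8,[43.2,66.6,0],70],[0.8,[43.2,66.6,0],70],[0.8,[43.2,66.6,0],70],[0.8,[43.2,66.6,0],70],[0.8,[43.2,66.6,0],70],[0.8,[43.2,66.6,0],70],[0.8,[43.2,66.6,0],70],[0.8,[43.2,66.6,0],70],[0.8,[43.2,66.6,0],70],[0.8,[43.2,66.6,0],70],[0.8,[43.2,66.6,0],70],[0.8,[43.2,66.6,0],70],[0.8,[43.2,66.6,0],70],[0.8,[43.2,66.6,0],70]]' 25
python3 -c "
from h import *
s=read_state();x=R.from_quat(s['tcp_rot']).as_matrix()[:,0];print(np.degrees(np.arctan2(x[1],x[0])),s['joints'])"
```

```text
451 ((671.7305908203125, -49.67913055419922), (44.3118782043457, 27.63245964050293), 4.375173091888428) [0.05345371 0.06559114 0.06901052]
clock: 2.1
tool_pos: [0.6504, 0.133, 0.2282]
tcp_rot: [1.0, 0.02, -0.0, 0.0]
wrist_force: [0.3, 0.9, 0.0]
grip_width: 0.073
2.305071478870284 [ 1.84504451e-01  4.61973583e-01  1.34022428e+00 -2.75195695e-04
  1.33961723e+00  1.44336421e-01]
```

```bash

python3 -m handwheel '[[0.8,[0,0.1,-4],0],[0.8,[0,0.1,-8],0],[0.8,[0,0.1,-12],0],[0.8,[0,0.1,-15],0],[0.8,[0,0.1,-17],0],[0.8,[0,0.1,-17.9],0],[0.8,[0,0.1,-17.9],0],[0,[0,0.1,-17.9],0],[0,[0,0.1,-17.9],0],[0,[0,0.1,-17.9],0],[0,[0,0.1,-17.9],0],[0,[0,0.1,-17.9],0],[0,[0,0.1,-17.9],0]]' 25
python3 -m handwheel '[[0,[0,0,1],0],[0,[0,0,2],0],[0,[0,0,3],0],[0,[0,0,4],0],[0,[0,0,6],0],[0,[0,0,8],0],[0,[0,0,10],0],[0,[0,0,10],0]]'
python3 -c "
from h import *
d=get_image('scene');i=d['image'];cv2.imwrite('pics/s1.png',cv2.resize(i[90:290,180:440],None,fx=2,fy=2))"
```

```text
clock: 3.4
tool_pos: [0.6513, 0.1354, 0.0497]
tcp_rot: [1.0, 0.021, 0.0, -0.0]
wrist_force: [-0.0, -0.3, 3.1]
grip_width: 0.0398
clock: 4.2
tool_pos: [0.653, 0.1357, 0.1529]
tcp_rot: [1.0, 0.021, 0.004, -0.001]
wrist_force: [1.1, -0.1, -0.7]
grip_width: 0.04
```

View pics/s1.png

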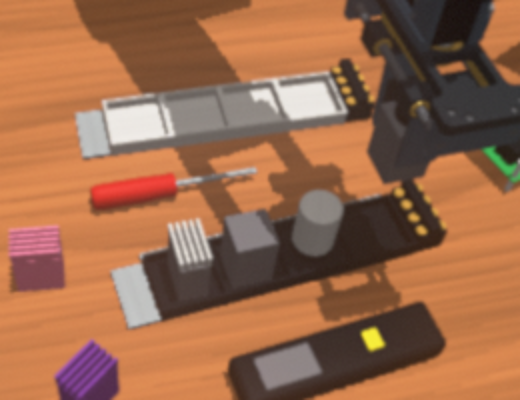

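```bash

python3 -m handwheel '[[0,[-2,0,0],0],[0,[-6,-0.2,0],-1],[0,[-10,-0.3,0],-2],[0,[-14,-0.5,0],-2.3],[0,[-17,-0.5,0],-2.3],[0,[-17.8,-0.5,0],-2.3],[0,[-17.8,-0.5,0],-2.3],[0,[-17.8,-0.5,0],-2.3],[0,[-17.8,-0.5,-3],-2.3],[0,[-17.8,-0.5,-6],-2.3],[0,[-17.8,-0.5,-8],-2.3],[0,[-17.8,-0.5,-9],-2.3],[0,[-17.8,-0.5,-9.4],-2.3],[0,[-17.8,-0.5,-9.7],-2.3],[0,[-17.8,-0.5,-9.9],-2.3],[0,[-17.8,-0.5,-9.9],-2.3],[0,[-17.8,-0.5,-9.9],-2.3]]'

```

```text
clock: 5.95
tool_pos: [0.4735, 0.1305, 0.0506]
tcp_rot: [1.0, 0.001, 0.001, -0.0]
wrist_force: [-0.0, 0.4, -0.9]
grip_width: 0.0399
```

```bash

python3 -m handwheel '[[0,[0,0,-0.1],0],[0,[0,0,-0.1],0],[0.25,[0,0,-0.1],0],[0.8,[0,0,-0.1],0],[0.8,[0,0,-0.1],0],[0.8,[0,0,-0.1],0],[0.8,[0,0,1],0],[0.8,[0,0,3],0],[0.8,[0,0,6],0],[0.8,[0,0,10],0],[0.8,[4,-1,10],0],[0.8,[8,-3,10],0],[0.8,[12,-4,10],2],[0.8,[16,-5.6,10],4],[0.8,[18.4,-5.6,10],4],[0.8,[18.4,-5.6,10],4],[0.8,[18.4,-5.6,10],4],[0.8,[18.4,-5.6,10],4]]'
python3 -c "
from h import *
d=get_image('scene');i=d['image'];cv2.imwrite('pics/s2.png',cv2.resize(i[90:290,180:440],None,fx=2,fy=2))"
```

```text
clock: 7.75
tool_pos: [0.6556, 0.0746, 0.1502]
tcp_rot: [0.999, 0.036, -0.001, 0.0]
wrist_force: [0.4, -0.3, -0.4]
grip_width: 0.0729
```

View pics/s2.png

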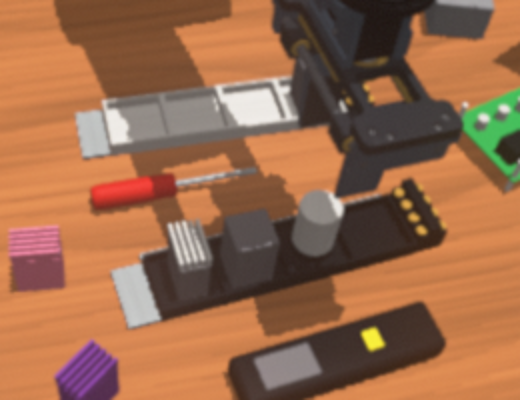

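The gripper is above and beside the can and hides the timer, which I'll check later. Next I grasp the can.

```bash

python3 -m handwheel '[[0.8,[0,0,-3],0],[0.8,[0,0,-6],0],[0.8,[0,0,-8.5],0],[0.8,[0,0,-10],0],[0.8,[0,0,-10],0],[0.8,[0,0,-10],0],[0,[0,0,-10],0],[0,[0,0,-10],0],[0,[0,0,-10],0],[0,[0,0,-10],0],[0,[0,0,-10],0],[0,[0,0,-10],0]]' 25
python3 -m handwheel '[[0,[0,0,1],0],[0,[0,0,2],0],[0,[0,0,3],0],[0,[0,0,4],0],[0,[0,0,6],0],[0,[0,0,8],0],[0,[0,0,10],0],[0,[0,0,10],0],[0,[0,0,10],0]]'
```

```text
clock: 9.0
tool_pos: [0.6572, 0.0743, 0.0503]
tcp_rot: [0.999, 0.036, 0.0, -0.0]
wrist_force: [-0.4, 0.5, 2.3]
grip_width: 0.0395
clock: 9.9
tool_pos: [0.657, 0.0743, 0.1503]
tcp_rot: [0.999, 0.036, 0.0, -0.0]
wrist_force: [-0.5, 0.8, -0.5]
grip_width: 0.0396
```

```bash

python3 -m handwheel '[[0,[-2,0,0],0],[0,[-6,-0.2,0],-1],[0,[-10,-0.4,0],-2],[0,[-14,-0.6,0],-3],[0,[-17,-0.8,0],-4],[0,[-18.4,-0.8,0],-4],[0,[-18.4,-0.8,0],-4],[0,[-18.4,-0.8,0],-4],[0,[-18.4,-0.8,-3],-4],[0,[-18.4,-0.8,-6],-4],[0,[-18.4,-0.8,-8],-4],[0,[-18.4,-0.8,-9],-4],[0,[-18.4,-0.8,-9.4],-4],[0,[-18.4,-0.8,-9.7],-4],[0,[-18.4,-0.8,-10],-4],[0,[-18.4,-0.8,-10],-4],[0,[-18.4,-0.8,-10],-4]]'
python3 -m handwheel '[[0.25,[0,0,0],0],[0.8,[0,0,0],0],[0.8,[0,0,0],0],[0.8,[0,0,0],0],[0.8,[0,0,1],0],[0.8,[0,0,3],0],[0.8,[0,0,6],0],[0.8,[0,0,10],0],[0.8,[4,-1,10],0],[0.8,[8,-3,10],0],[0.8,[12,-5,10],1],[0.8,[16,-6,10],2],[0.8,[19.7,-6,10],2],[0.8,[19.7,-6,10],2],[0.8,[19.7,-6,10],2],[0.8,[19.7,-6,10],2]]'
python3 -c "
from h import *
d=get_image('scene');i=d['image'];cv2.imwrite('pics/s3.png',cv2.resize(i[90:290,180:440],None,fx=2,fy=2))"
```

```text
clock: 11.6
tool_pos: [0.4734, 0.0664, 0.0505]
tcp_rot: [1.0, 0.001, 0.001, -0.0]
wrist_force: [-0.4, 0.0, -1.1]
grip_width: 0.04
clock: 13.2
tool_pos: [0.6688, 0.0065, 0.1502]
tcp_rot: [1.0, 0.018, -0.001, -0.0]
wrist_force: [0.2, 0.6, -0.1]
grip_width: 0.0728
```

View pics/s3.png

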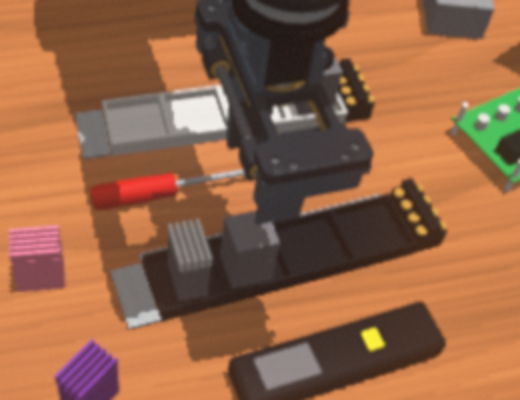

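The two first cells are empty, the cube and finned relay are untouched, and the gripper is over the cube.

```bash

python3 -m handwheel '[[0.8,[0,0,-3],0],[0.8,[0,0,-6],0],[0.8,[0,0,-8.5],0],[0.8,[0,0,-10],0],[0.8,[0,0,-10],0],[0.8,[0,0,-10],0],[0,[0,0,-10],0],[0,[0,0,-10],0],[0,[0,0,-10],0],[0,[0,0,-10],0],[0,[0,0,-10],0],[0,[0,0,-10],0]]' 25
python3 -m handwheel '[[0,[0,0,1],0],[0,[0,0,2],0],[0,[0,0,3],0],[0,[0,0,4],0],[0,[0,0,6],0],[0,[0,0,8],0],[0,[0,0,10],0],[0,[0,0,10],0],[0,[0,0,10],0]]'
```

```text
clock: 14.45
tool_pos: [0.6702, 0.0063, 0.0504]
tcp_rot: [1.0, 0.018, 0.0, 0.0]
wrist_force: [-0.8, -0.1, 1.9]
grip_width: 0.04
clock: 15.35
tool_pos: [0.67, 0.0064, 0.1503]
tcp_rot: [1.0, 0.018, 0.0, 0.0]
wrist_force: [-0.3, 1.0, -0.8]
grip_width: 0.04
```

```bash

python3 -m handwheel '[[0,[-2,0,0],0],[0,[-6,-0.2,0],-1],[0,[-10,-0.3,0],-2],[0,[-14,-0.4,0],-2],[0,[-18,-0.4,0],-2],[0,[-19.7,-0.4,0],-2],[0,[-19.7,-0.4,0],-2],[0,[-19.7,-0.4,0],-2],[0,[-19.7,-0.4,-3],-2],[0,[-19.7,-0.4,-6],-2],[0,[-19.7,-0.4,-8],-2],[0,[-19.7,-0.4,-9],-2],[0,[-19.7,-0.4,-9.4],-2],[0,[-19.7,-0.4,-9.7],-2],[0,[-19.7,-0.4,-10],-2],[0,[-19.7,-0.4,-10],-2],[0,[-19.7,-0.4,-10],-2]]'
python3 -m handwheel '[[0.25,[0,0,0],0],[0.8,[0,0,0],0],[0.8,[0,0,0],0],[0.8,[0,0,0],0],[0.8,[0,0,1],0],[0.8,[0,0,3],0],[0.8,[0,0,6],0],[0.8,[0,0,10],0],[0.8,[4,-1,10],0],[0.8,[8,-3,10],2],[0.8,[12,-5.2,10],3],[0.8,[16,-5.2,10],4.4],[0.8,[19.8,-5.2,10],4.4],[0.8,[19.8,-5.2,10],4.4],[0.8,[19.8,-5.2,10],4.4],[0.8,[19.8,-5.2,10],4.4]]'
python3 -c "
from h import *
d=get_image('scene');i=d['image'];cv2.imwrite('pics/s4.png',cv2.resize(i[90:290,180:440],None,fx=2,fy=2))"
```

```text
clock: 17.05
tool_pos: [0.4734, 0.0023, 0.0505]
tcp_rot: [1.0, 0.001, 0.001, 0.0]
wrist_force: [-0.4, -0.7, -1.4]
grip_width: 0.0398
clock: 18.65
tool_pos: [0.6698, -0.0495, 0.1502]
tcp_rot: [0.999, 0.039, -0.001, -0.0]
wrist_force: [-1.1, 0.2, 0.3]
grip_width: 0.0727
```

View pics/s4.png

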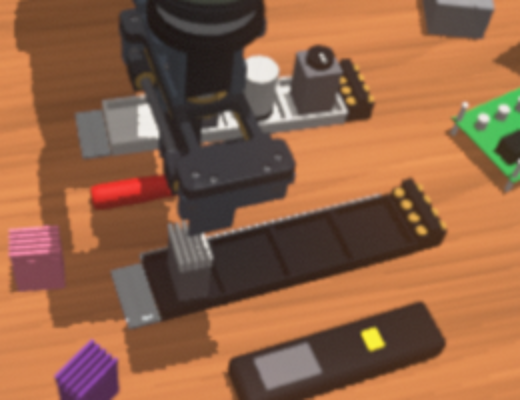

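The timer at (318,80) and the can at (262,85) stand upright in the first two cells. The finned relay is next.

```bash

python3 -m handwheel '[[0.8,[0,0,-3],0],[0.8,[0,0,-6],0],[0.8,[0,0,-8.5],0],[0.8,[0,0,-10],0],[0.8,[0,0,-10],0],[0.8,[0,0,-10],0],[0,[0,0,-10],0],[0,[0,0,-10],0],[0,[0,0,-10],0],[0,[0,0,-10],0],[0,[0,0,-10],0],[0,[0,0,-10],0]]' 25
python3 -m handwheel '[[0,[0,0,1],0],[0,[0,0,2],0],[0,[0,0,3],0],[0,[0,0,4],0],[0,[0,0,6],0],[0,[0,0,8],0],[0,[0,0,10],0],[0,[0,0,10],0],[0,[0,0,10],0]]'
```

```text
clock: 19.9
tool_pos: [0.6713, -0.0497, 0.0505]
tcp_rot: [0.999, 0.039, 0.0, 0.0]
wrist_force: [-0.2, 0.1, 3.4]
grip_width: 0.0442
clock: 20.8
tool_pos: [0.671, -0.0497, 0.1503]
tcp_rot: [0.999, 0.039, 0.0, 0.0]
wrist_force: [-0.0, 0.5, -1.3]
grip_width: 0.0444
```

```bash

python3 -m handwheel '[[0,[-2,0,0],0],[0,[-6,-0.4,0],-1],[0,[-10,-0.8,0],-2],[0,[-14,-1.2,0],-4.4],[0,[-18,-1.2,0],-4.4],[0,[-19.8,-1.2,0],-4.4],[0,[-19.8,-1.2,0],-4.4],[0,[-19.8,-1.2,0],-4.4],[0,[-19.8,-1.2,-3],-4.4],[0,[-19.8,-1.2,-6],-4.4],[0,[-19.8,-1.2,-8],-4.4],[0,[-19.8,-1.2,-9],-4.4],[0,[-19.8,-1.2,-9.4],-4.4],[0,[-19.8,-1.2,-9.7],-4.4],[0,[-19.8,-1.2,-10],-4.4],[0,[-19.8,-1.2,-10],-4.4],[0,[-19.8,-1.2,-10],-4.4]]'
python3 -m handwheel '[[0.25,[0,0,0],0],[0.8,[0,0,0],0],[0.8,[0,0,0],0],[0.8,[0,0,0],0],[0.8,[0,0,1],0],[0.8,[0,0,3],0],[0.8,[0,0,6],0],[0.8,[0,0,10],0],[0.8,[0,0,14],0],[0.8,[0,-3,16],0],[0.8,[-4,-8,16],0],[0.8,[-8,-12,16],0],[0.8,[-8,-17,16],0],[0.8,[-8,-22,16],0],[0.8,[-10,-26,16],0],[0.8,[-10,-30,16],0],[0.8,[-10,-30,16],0],[0.8,[-10,-30,16],0],[0.8,[-10,-30,16],0],[0.8,[-10,-30,16],0]]'
python3 - <<'E'
from h import *
d=get_image('scene');cv2.imwrite('pics/s5.png',cv2.resize(d['image'][80:280,160:440],None,fx=2,fy=2))
d=get_image('top'); cv2.imwrite('pics/t5.png',d['image']); P=cloud(d); Z=P[...,2]
for i,y in enumerate((.130,.066,.002,-.062)):
    m=(abs(P[...,0]-.4733)<.032)&(abs(P[...,1]-y)<.030)&(Z>.062)&(Z<.085)
    q=P[m]; b=cv2.minAreaRect((q[:,:2]*1000).astype(np.float32)); print(y,m.sum(),np.round(b[0],1),np.round(b[1],1),round(b[2],1),np.percentile(q[:,2],[25,50,95]).round(4))
E
```

```text
clock: 22.5
tool_pos: [0.4735, -0.0617, 0.0505]
tcp_rot: [1.0, 0.001, 0.001, 0.0]
wrist_force: [-0.7, 0.1, -0.3]
grip_width: 0.0442
clock: 24.5
tool_pos: [0.3733, -0.3602, 0.2102]
tcp_rot: [1.0, 0.002, 0.0, -0.0]
wrist_force: [-0.3, 0.1, -1.1]
grip_width: 0.0729
0.13 638 [473.7 131. ] [40.5 40.3] 89.8 [0.0671 0.069  0.0787]
0.066 465 [474.2  67.2] [38.2 38. ] 1.3 [0.0664 0.0673 0.0692]
0.002 633 [473.6   2.8] [40.3 40.1] 0.2 [0.0664 0.0673 0.0692]
-0.062 274 [473.9 -62. ] [28.  44.1] 88.7 [0.0666 0.0674 0.0693]
```

View pics/s5.png

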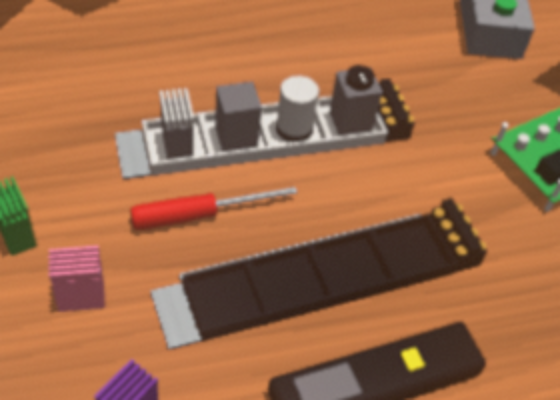

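View pics/t5.png

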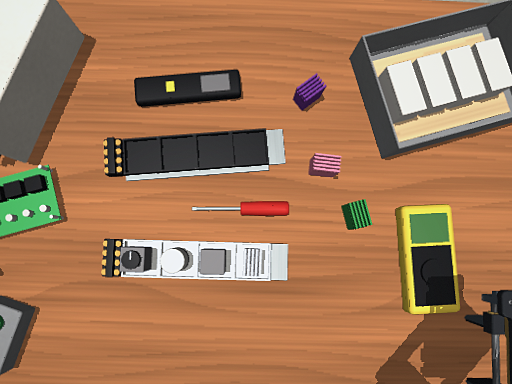

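All four relays stand upright in the new rack: timer (133,260), can (175,260), cube (214,261), finned (256,262). The old row is empty and the robot is clear.

```bash
python3 -c "
from station import hand_in; print(hand_in())"
```

```text
the job is handed in; nothing more can be done
None
```

I moved all four relays into the new rack and handed the job in at about 24.6 s on the robot's clock. Counted from the terminal block, the order is timer, can, cube, finned, the same as in the old row.

In the last camera check every relay stood upright, within about 1.5 mm of its cell centre. The tops measured about 67 mm, and 79 mm at the timer's dial, which puts the undersides on the cell floors to within about 1 mm. The old row was empty, the look-alikes were untouched, and the gripper was clear of everything. No check failed or disagreed. Handing in reports no verdict, so I have not seen the official result.

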